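Snap ring onto a laser lens barrel

TASK

First turn the lens barrel in its mount until its index tab squarely faces the reader block. Then take the snap-ring pliers from their rack by the handles, squeeze them fully so that the ring spreads, and slide the spread ring down over the barrel's stub, upright, until it is level with the groove just above the flange. Finish there still holding: keep the pliers squeezed and the ring spread around the groove, carried by the gripper alone without resting on or pressing against the barrel, the tab still facing the reader, and leave the other things on the table where they are.

Things in the scene. Friction and masses are not known exactly. Their poses are not given: they have to be found in the camera images.
- mount: Fixed round aluminium mount on the table, 110 mm across, 28 mm high, origin at the centre of its underside, z up. A black reader block (24 x 36 mm, top 62 mm above the table) stands on its +x side, its window facing the mount's axis. The lens barrel turns upright on that axis. The mount may stand left or right of the rack.
- reader (a point): Centre of the reader block's window, 79 mm from the barrel's axis along the mount's +x, 44 mm above the table.
- stub_top (a point): Centre of the top of the lens barrel, on its axis, 105 mm above the table; z up, x towards its index tab. From below: black ribbed collar 68 mm across, its flat top (the flange) 60 mm above the table; groove 46 mm across, from 60 to 72 mm; smooth stub 50 mm across, from 72 to 105 mm, rim chamfered 2 mm. The barrel can be turned by gripping the stub from above.
- turn (a joint): Turn of the barrel in rad: 0 when the index tab squarely faces the reader window, positive anticlockwise seen from above; stops at -1.6 and 1.6; starts between 0.5 and 1.3. Friction about 0.12 N m: it stays where it is left.
- groove (a point): Centre of the retaining groove, on the barrel's axis, 66 mm above the table (6 mm above the flange, 39 mm below the stub's top).
- tab (a point): Outer end of the index tab, a 10 mm wide, 18 mm high lug that sticks out to 48 mm from the barrel's axis at the collar, 45 mm above the table.
- rack: Fixed steel rack that carries the pliers: base 70 (x) x 110 (y) x 8 mm, two uprights at y = -42 and +42 mm (24 mm in x, 10 mm in y), each with a notch open at the top, notch floor 88 mm and lip tops 97 mm above the table. Origin at the centre of its underside. The pliers lift straight up out of it.
- pliers: Snap-ring pliers, about 0.25 kg, upright in the rack, handles up, tips down. Origin at the middle of the cross bar (12 x 94 x 12 mm, along y) that hangs in the notches, 94 mm above the table at the start; z up, x towards the ring. Two steel shanks run from the bar (y = -10 and +10 mm) down to the tips, 72 mm below the origin.
- grip (a point): Where to grip: midway between the two handles, 50 mm above the pliers' origin (their tops are 68 mm above it). The handles stand at +y and -y, 16 mm wide in x; over their outer faces here about 57 mm at rest (67 mm at the top), 32 mm and parallel when fully squeezed together along y.
- squeeze (a joint): Turn of each handle in rad: 0 at rest, 0.26 at the stop (a little more if gripped hard). Squeezing spreads the tips and the ring; it takes about 2 N a handle to start and 12 N to reach the stop, and springs back when let go.
- ring_back (a point): Outermost point of the steel snap ring at rest: C-shaped, flat and level, 4 mm thick and 4 mm wide, pinned by its two lugs to the tips and staying on them; mid-plane 72 mm below the pliers' origin, reaching out to x = 58.5 mm. Inside diameter 47 mm at rest (too small for the stub). Spread, it is about 72 mm wide.
- bore (a point): Centre of the opening of the fully spread ring, fixed in the pliers' frame: 27.7 mm along x from their origin, 72 mm below it, at the ring's mid-plane. Fully spread the ring clears the stub by about 2 mm all round when this point is on the barrel's axis.
- filter_case: Bystander: flat clear filter case with a dark round filter, 78 x 78 x 14 mm, between the tools. Origin at the centre of its underside.
- filter_case_b: Bystander: a second flat filter case, 78 x 78 x 14 mm. Origin at the centre of its underside.
- hex_key: Bystander: steel L-shaped hex key, 90 mm long, 6 mm thick.
- lens_cap: Bystander: round black lens cap, 54 mm across, 11 mm high. Origin at the centre of its underside.
- cleaner: Bystander: small white bottle, 36 mm across, 85 mm high. Origin at the centre of its underside.
- screwdriver: Bystander: screwdriver with black handle, 160 mm long.
- filter_ring: Bystander: black threaded filter ring, 60 mm outside, 8 mm high. Origin at the centre of its underside.
There are look-alikes about, which are no part of the job. Leave any green look-alike of the pliers alone.

How it is judged:
On the way, in this order (a step that is already met when the one before it is completed fails the run):
1. the barrel is turned until its tab faces the reader, pliers still in the rack (value of joint turn between -0.1 and 0.1 rad and distance of pliers from where it was at the start of the episode below 0.01 m), for 0.2 s.
2. the pliers are lifted clear of the rack, squeezed so that the ring is spread (value of joint squeeze above 0.2 rad and height (world z) of pliers above 0.12 m and contact force between pliers and rack below 0.1 N), for 0.2 s.
3. the spread ring slides down around the stub (value of joint squeeze above 0.2 rad and horizontal distance between bore and groove below 0.006 m and z of bore in the frame of groove between 0.008 and 0.034 m), for 0.05 s.
At the end, for the whole second after the job is handed in: handles squeezed past 0.2 rad and gripped (over 3 N); ring opening within 5 mm of the barrel axis and 4 mm of groove mid-height; pliers upright within 0.12 rad, at rest, pressing on barrel and mount with under 2 N; tab facing the reader within 0.12 rad (value of joint squeeze above 0.2 rad and horizontal distance between bore and groove below 0.005 m and z of bore in the frame of groove between -0.004 and 0.004 m and angle between pliers's own z axis and vertical below 0.12 rad and contact force between the fingers and pliers above 3 N and contact force between pliers and mount below 2 N and linear speed of pliers below 0.02 m/s and value of joint turn between -0.12 and 0.12 rad); the arm keeps its last pose, push and grip.
It fails at once if a bystander is moved more than 20 mm (distance of any of filter_case, filter_case_b, hex_key, lens_cap, cleaner, screwdriver, filter_ring from where it was at the start of the episode above 0.02 m).
It also fails if it takes over 54 s, if anything falls off the work surface, if the arm or the gripper's body presses on something with over 40 N, if the wrist force passes 120 N, or if a joint passes its speed limit or range.

ROBOT

A 6-joint arm with a two-finger parallel gripper is mounted at the origin on the work surface. World frame = base frame: x ahead of the robot, y to its left, z up, the work surface at z = 0. Lengths are in m, angles in rad, forces in N, time in s.
With the tool pointing down it reaches from about 0.35 to 0.975 m from the base axis. Payload 4.9 kg.
Tool frame: the origin (TCP) lies between the finger pads; the fingertips stand 25 mm ahead of it and the grasp point (between the pads) lies 6 mm ahead of it (ctrl.tip_reach is the distance from the TCP to the fingertips, in m); z points along the fingers, y is the direction in which the jaws open and shut (so a half turn about z gives the same grasp; the last joint's range is limited). The gripper opens to 85 mm and grips with 20 to 120 N. Pads are 22 mm wide; open, the fingers measure 114 mm over their backs; the gripper's body (76 mm by 85 mm) begins 54 mm behind the grasp point. The pads swing forward as they close: fully open they stand 13 mm farther back than shut.
Start: joints at [1.117, 0.053, 1.613, -0, 1.476, -0.119], TCP at [0.205, 0.59, 0.256] pointing down, gripper open.
Joint ranges: [-3.01, 3.01], [-1.01, 2.22], [0.06, 2.58], [-1.02, 4.17], [0.09, 2.62], [-3.14, 3.14]. Speed limits (rad/s): [2.57, 2.57, 3.14, 3.14, 3.14, 3.14].

INTERFACE

Orientations are given as a rotation vector (axis times angle).
In Python, from station import get_obs, get_image, camera_params, order, ctrl gives the robot as it stands.
- The arm moves only by the tool move_arm, never from a script. Its argument "deltas" is one flat list of numbers, 5 for each row, row after row: the opening, from -1 (shut) to 1 (fully open), so that 0 is half open, then the shift along the tool's x, y, z in m, then the turn about the tool's z in degrees. In form: [fingers, tx, ty, tz, turn, fingers, tx, ty, tz, turn, ...]. A call has 1 to 10 rows; each row is the pose to reach, as a shift and turn from the pose measured when the call began, along the tool's axes at that moment; what a row does not reach only later rows make up. A row lasts 1/10 s, in which the tool goes at most 50 mm and 8.59 degrees, less where a joint would pass 70% of its speed; a pose out of reach is approached as far as the arm can. A call with a gripper value outside its range is refused whole. The fingers move at their own pace and stop on an object; "force" is the grip in N (left out, the last holds). Time passes only in rows, so rows that repeat a pose let the fingers close. It gives the time, the measured TCP pose, the force and the opening at its end, in the units of the state.
- get_obs(): the state, without advancing time (a new reading comes with each control period).
- get_image(name): name is "scene" or "top" or "wrist"; returns the picture (384x512x3 uint8, red, green, blue); there is no depth.
- camera_params(name): a dict with "camera_matrix" (3x3 intrinsics, pixels), "extrinsics" (4x4, takes a point from camera to world coordinates); the wrist camera has in their place "tool_from_camera" (4x4, takes a point from camera to tool coordinates, whose origin is the TCP and whose axes are the flange's). Camera axes: x right, y up, looking along -z (the intrinsics and any distortion apply to the point x, -y, -z); pixel columns grow to the right and rows downward; lengths in m; the calibration is good to about 2 mm. A picture is of the moment at which its call begins: read the wrist's pose just before it. camera_params takes no time and is no camera call.
- order.finish_job(): hands the job in, once; it reports no verdict.
The state is a dict: "t": time; "q": joint angles; "dq": joint speeds; "effort": joint torques, N m; "tool_pos": TCP position; "tool_rot": TCP orientation; "contact_force": force on the tool from outside, world axes, zero at the start; "wrist_torque": the same for the moment, N m; "opening": finger opening in m.
Only numpy, scipy, OpenCV 4.12 (cv2) and the standard library are available. Lean on these libraries where they do the work, as an engineer would, in place of code of your own. Each camera call takes 0.05 s, during which the arm holds its last target. There are 200 camera calls.

## Working session

There is one attempt and no reset: what is moved stays moved. The work goes in short steps, Python scripts to look and compute and a tool call to move; the robot and the scene stay as the last step left them, time stands still between calls to the robot, and variables do not carry over. Pictures are saved under pics/ and viewed, about 8 in all and at most 12, crops included, and the job is handed in when it is done.

Besides the shell and the picture viewer there is one more tool, called by a JSON object that holds its "op" and its "data", one argument or row to a line. move_arm: Moves the arm, as the interface text tells. Its arguments: {"type":"object","properties":{"deltas":{"type":"array"},"force":{"type":"number"}},"required":["deltas"]}

```bash
mkdir -p pics; ls
python3 - <<'E'
from station import *
import cv2,numpy as np
np.set_printoptions(precision=4,suppress=True)
print(get_obs())
for n in ["scene","top"]:
    cv2.imwrite(f"pics/{n}0.png",cv2.cvtColor(get_image(n),cv2.COLOR_RGB2BGR))
for n in ["scene","top","wrist"]: print(n,camera_params(n))
a=cv2.imread("pics/top0.png");cv2.imwrite("pics/top0b.png",cv2.resize(a,(800,600),interpolation=cv2.INTER_CUBIC))
E
```

```text
pics
{'t': 0.0, 'q': array([ 1.117 ,  0.0534,  1.6143, -0.    ,  1.476 , -0.119 ]), 'dq': array([-0.002 , -0.    , -0.0002,  0.0001, -0.0001,  0.0007]), 'effort': array([ -0.0003, -39.3691, -37.0176,  -0.0002,   0.0071,  -0.    ]), 'tool_pos': array([0.2051, 0.5898, 0.255 ]), 'tool_rot': array([-0.5233, -3.0971,  0.0032]), 'contact_force': array([-0.6102,  0.3047, -0.165 ]), 'wrist_torque': array([0.04  , 0.0142, 0.0168]), 'opening': 0.08494593579865604}
scene {'camera_matrix': array([[364.3575,   0.    , 258.5128],
       [  0.    , 364.3575, 183.4917],
       [  0.    ,   0.    ,   1.    ]]), 'extrinsics': array([[-0.8911, -0.2673,  0.3667,  0.8799],
       [ 0.4537, -0.5395,  0.7093,  0.6729],
       [ 0.0083,  0.7984,  0.6021,  0.6911],
       [ 0.    ,  0.    ,  0.    ,  1.    ]])}
top {'camera_matrix': array([[402.7276,   0.    , 247.5203],
       [  0.    , 402.7276, 182.7306],
       [  0.    ,   0.    ,   1.    ]]), 'extrinsics': array([[-0.0019,  0.9911, -0.1333,  0.387 ],
       [-0.9999, -0.0037, -0.0136, -0.0032],
       [-0.014 ,  0.1333,  0.991 ,  1.2369],
       [ 0.    ,  0.    ,  0.    ,  1.    ]])}
wrist {'camera_matrix': array([[345.3204,   0.    , 255.9734],
       [  0.    , 345.3204, 186.5914],
       [  0.    ,   0.    ,   1.    ]]), 'tool_from_camera': array([[-0.0007,  0.9576,  0.288 ,  0.0729],
       [ 1.    ,  0.0013, -0.0019,  0.0003],
       [-0.0022,  0.288 , -0.9576, -0.1175],
       [ 0.    ,  0.    ,  0.    ,  1.    ]])}
```

View pics/top0b.png

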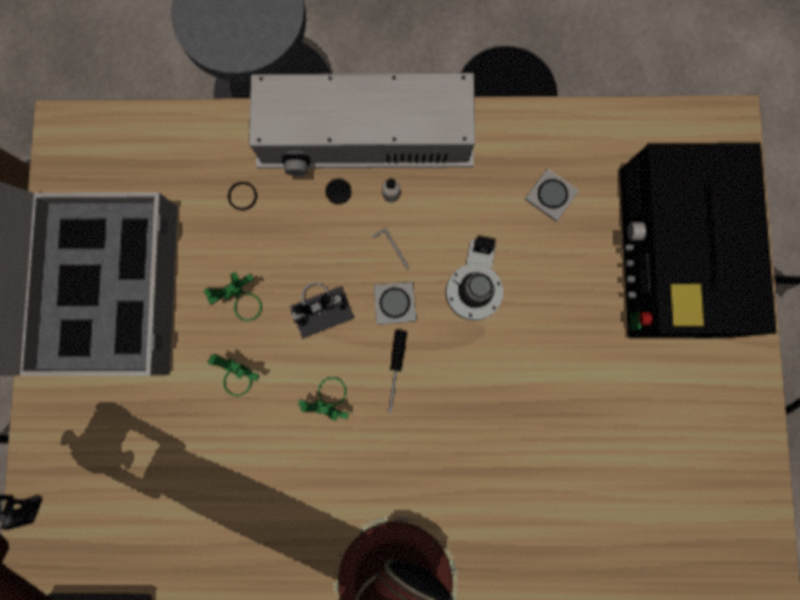

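View pics/scene0.png

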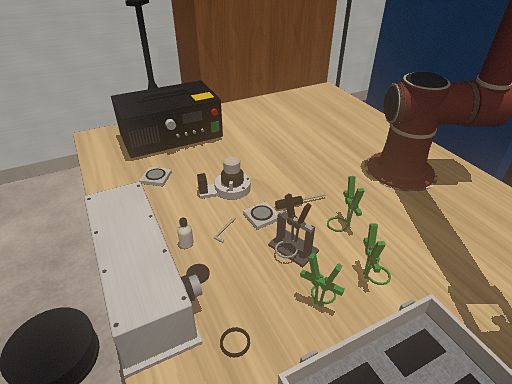

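The candidates for the pliers, in the 800x600 top view, are the dark ones in the rack at (322,308) and green look-alikes at (232,290), (235,368) and (325,408). I choose the dark ones in the rack. The mount is at (476,290), with its reader up-image at (484,245).

```bash
cat > h.py <<'E'
from station import *
import cv2,numpy as np
from scipy.spatial.transform import Rotation as R
np.set_printoptions(precision=4,suppress=True)
def cam(n,o=None):
    p=camera_params(n);K=p["camera_matrix"]
    if n!="wrist": return K,p["extrinsics"]
    T=np.eye(4);T[:3,:3]=R.from_rotvec(o["tool_rot"]).as_matrix();T[:3,3]=o["tool_pos"]
    return K,T@p["tool_from_camera"]
def ray(c,u,v):
    K,E=c;d=np.linalg.solve(K,[u,v,1]);d=E[:3,:3]@[d[0],-d[1],-d[2]];return E[:3,3],d
def onz(c,u,v,z):
    o,d=ray(c,u,v);return o+d*(z-o[2])/d[2]
def proj(c,P):
    K,E=c;p=E[:3,:3].T@(np.asarray(P,float)-E[:3,3]);q=K@[p[0],-p[1],-p[2]];return q[:2]/q[2]
def tri(rs):
    A=0;b=0
    for o,d in rs:
        d=d/np.linalg.norm(d);M=np.eye(3)-np.outer(d,d);A=A+M;b=b+M@o
    return np.linalg.solve(A,b)
def snap(f):
    o=get_obs();im=get_image("wrist");cv2.imwrite("pics/"+f,cv2.cvtColor(im,cv2.COLOR_RGB2BGR));return o,im
def totool(o,P):
    return R.from_rotvec(o["tool_rot"]).as_matrix().T@(np.asarray(P)-o["tool_pos"])
E
python3 - <<'E'
from h import *
c=cam("top");s=.64
for n,u,v,z in [("stub",479,285,.105),("mount",475,291,.028),("reader",484,242,.062),("rack",322,308,.06),("rackbase",323,312,.008),("cleaner",390,190,.04),("case",395,302,.014),("barN",335,290,.1)]:
    print(n,onz(c,u*s,v*s,z))
o=get_obs();print(R.from_rotvec(o["tool_rot"]).as_matrix())
for P in [(.6,-.1,.256),(.6,.17,.256)]: print(totool(o,P))
E
```

```text
stub [ 0.5395 -0.1548  0.105 ]
mount [ 0.5382 -0.1572  0.028 ]
reader [ 0.6276 -0.1718  0.062 ]
rack [0.503  0.1348 0.06  ]
rackbase [0.5003 0.1389 0.008 ]
cleaner [0.7368 0.0065 0.04  ]
case [ 0.5189 -0.0025  0.014 ]
barN [0.532  0.1068 0.1   ]
[[-0.9445  0.3286 -0.0008]
 [ 0.3286  0.9445 -0.0017]
 [ 0.0002 -0.0019 -1.    ]]
[-0.5996 -0.5218  0.    ]
[-0.5109 -0.2668 -0.0005]
```

{"op": "move_arm", "data": {
  "deltas": [1, -0.44, -0.335, -0.04, -35, 1, -0.44, -0.335, -0.04, -35, 1, -0.44, -0.335, -0.04, -35, 1, -0.44, -0.335, -0.04, -35, 1, -0.44, -0.335, -0.04, -35, 1, -0.44, -0.335, -0.04, -35, 1, -0.44, -0.335, -0.04, -35, 1, -0.44, -0.335, -0.04, -35, 1, -0.44, -0.335, -0.04, -35, 1, -0.44, -0.335, -0.04, -35]
}}

```text
t: 1.1
tool_pos: [0.4759, 0.1804, 0.2909]
tool_rot: [0.432, -3.111, 0.002]
contact_force: [0.4, 0.1, 0.5]
opening: 0.0854
```

{"op": "move_arm", "data": {
  "deltas": [1, 0, 0, 0, 0, 1, 0, 0, 0, 0, 1, 0, 0, 0, 0]
}}

```text
t: 1.4
tool_pos: [0.4753, 0.1811, 0.2904]
tool_rot: [0.433, -3.109, 0.002]
contact_force: [-0.3, 1.1, 0.4]
opening: 0.0851
```

Run:
```python
from h import *
o,im=snap("w1.png");print(o["t"],o["tool_pos"],o["tool_rot"])
c=cam("wrist",o);print(c[1][:3,3])
```

```text
1.4 [0.4753 0.1811 0.2904] [ 0.433  -3.1093  0.0016]
[0.4054 0.1613 0.4081]
```

View pics/w1.png

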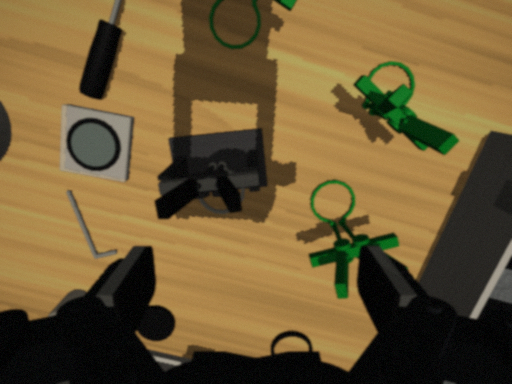

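View w1: the dark pliers in the rack are at about (205,185), with the ring side toward the image bottom (world +x). A green one is at (345,245). Next is the mount.

{"op": "move_arm", "data": {
  "deltas": [1, 0.03, -0.34, 0, 0, 1, 0.03, -0.34, 0, 0, 1, 0.03, -0.34, 0, 0, 1, 0.03, -0.34, 0, 0, 1, 0.03, -0.34, 0, 0, 1, 0.03, -0.34, 0, 0, 1, 0.03, -0.34, 0, 0, 1, 0.03, -0.34, 0, 0, 1, 0.03, -0.34, 0, 0, 1, 0.03, -0.34, 0, 0]
}}

```text
t: 2.45
tool_pos: [0.5395, -0.1518, 0.2907]
tool_rot: [0.438, -3.109, 0.001]
contact_force: [0.4, -0.0, 1.2]
opening: 0.0855
```

Run:
```python
from h import *
o,im=snap("w2.png");print(o["t"],o["tool_pos"],o["tool_rot"],o["q"])
c=cam("wrist",o);print(c[1][:3,3])
cv2.imwrite("pics/w2b.png",cv2.resize(cv2.imread("pics/w2.png"),(800,600),interpolation=cv2.INTER_CUBIC))
```

```text
2.45 [ 0.5395 -0.1518  0.2907] [ 0.4383 -3.1086  0.0008] [-0.4064 -0.1183  1.7228 -0.0016  1.5387 -2.2573]
[ 0.4698 -0.1719  0.4083]
```

View pics/w2b.png

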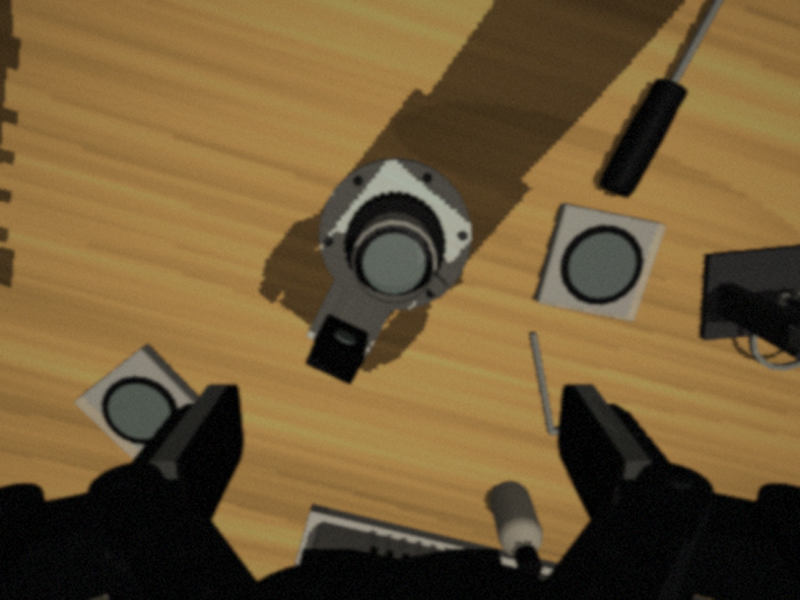

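Run:
```python
from h import *
im=cv2.imread("pics/w2.png")[90:260,180:320]
im=np.clip(255*(im/255.)**.5,0,255).astype('uint8')
cv2.imwrite("pics/w2c.png",cv2.resize(im,None,fx=3.5,fy=3.5,interpolation=cv2.INTER_CUBIC))
```

```text
(no output)
```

View pics/w2c.png

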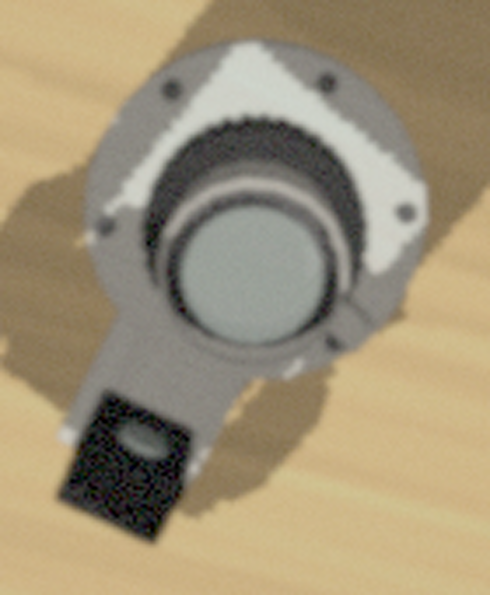

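Run:
```python
from h import *
o=dict(tool_pos=np.array([.5395,-.1518,.2907]),tool_rot=np.array([.4383,-3.1086,.0008]))
c=cam("wrist",o)
f=lambda u,v,z:onz(c,180+u/3.5,90+v/3.5,z)
st=f(258,268,.105);mo=f(257,208,.028);w=f(145,437,.044);e=(f(60,495,.062)+f(157,543,.062))/2
print(st,mo,w,e)
ax=(st+mo)/2
for n,p in [("win",w),("back",e),("tab",f(356,331,.054)),("tabA",f(378,315,.054)),("tabB",f(336,345,.054))]:
    d=(p-ax)[:2];print(n,np.hypot(*d),np.degrees(np.arctan2(d[1],d[0])))
print("tool",totool(o,ax))
# predicted tab end centre pixel for various angles
for a in (10,20,30,40,50): 
    for h in (-5,5):
        a_=np.radians(a);P=ax[:2]+48e-3*np.array([np.cos(a_),np.sin(a_)])+h*1e-3*np.array([-np.sin(a_),np.cos(a_)])
        print(a,h,[((proj(c,[*P,z])-[180,90])*3.5).astype(int) for z in (.054,.036)])
```

```text
[ 0.5394 -0.1535  0.105 ] [ 0.5384 -0.1545  0.028 ] [ 0.6173 -0.1695  0.044 ] [ 0.6398 -0.1736  0.062 ]
win 0.07989790853926237 -11.193502384672597
back 0.10278982698609809 -11.04304274049304
tab 0.044241070781235486 58.67803223302412
tabA 0.04573314944257477 69.11089191688018
tabB 0.044073813424930115 48.92139286900806
tool [ 0.0007 -0.0019  0.2242]
10 -5 [array([225, 376]), array([227, 358])]
10 5 [array([257, 379]), array([258, 362])]
20 -5 [array([252, 379]), array([253, 361])]
20 5 [array([284, 377]), array([283, 359])]
30 -5 [array([279, 378]), array([279, 360])]
30 5 [array([311, 370]), array([309, 353])]
40 -5 [array([306, 372]), array([304, 355])]
40 5 [array([336, 359]), array([332, 342])]
50 -5 [array([331, 362]), array([328, 345])]
50 5 [array([358, 344]), array([354, 328])]
```

{"op": "move_arm", "data": {
  "deltas": [1, 0.001, -0.002, 0.05, 0, 1, 0.001, -0.002, 0.1, 0, 1, 0.001, -0.002, 0.15, 0, 1, 0.001, -0.002, 0.18, 0, 1, 0.001, -0.002, 0.195, 0, 1, 0.001, -0.002, 0.195, 0, 1, 0.001, -0.002, 0.195, 0],
  "force": 30
}}

```text
t: 3.2
tool_pos: [0.54, -0.154, 0.0977]
tool_rot: [-0.441, 3.11, -0.004]
contact_force: [0.7, 0.2, -0.2]
opening: 0.0856
```

{"op": "move_arm", "data": {
  "deltas": [-1, 0, 0, 0, 0, -1, 0, 0, 0, 0, -1, 0, 0, 0, 0, -1, 0, 0, 0, 0, -1, 0, 0, 0, 0, -1, 0, 0, 0, 0],
  "force": 30
}}

```text
t: 3.8
tool_pos: [0.5416, -0.1552, 0.1003]
tool_rot: [-0.44, 3.107, -0.009]
contact_force: [-1.6, -2.4, 7.0]
opening: 0.049
```

{"op": "move_arm", "data": {
  "deltas": [-1, 0, 0, 0, 8, -1, 0, 0, 0, 16, -1, 0, 0, 0, 24, -1, 0, 0, 0, 32, -1, 0, 0, 0, 40, -1, 0, 0, 0, 48, -1, 0, 0, 0, 56, -1, 0, 0, 0, 64, -1, 0, 0, 0, 66, -1, 0, 0, 0, 66]
}}

```text
t: 4.8
tool_pos: [0.5413, -0.156, 0.1004]
tool_rot: [1.321, 2.843, -0.007]
contact_force: [1.0, -3.2, -0.4]
opening: 0.049
```

{"op": "move_arm", "data": {
  "deltas": [1, 0, 0, 0, 0, 1, 0, 0, 0, 0, 1, 0, 0, 0, 0, 1, 0, 0, -0.05, 0, 1, 0, 0, -0.1, 0, 1, 0, 0, -0.15, 0, 1, 0, 0, -0.18, 0, 1, 0, 0, -0.18, 0, 1, 0, 0, -0.18, 0]
}}

```text
t: 5.7
tool_pos: [0.5409, -0.1547, 0.2812]
tool_rot: [1.32, 2.842, -0.007]
contact_force: [0.2, 0.5, -0.5]
opening: 0.0855
```

Run:
```python
from h import *
o,im=snap("w3.png");print(o["t"],o["tool_pos"],o["tool_rot"],o["q"])
c=cam("wrist",o);np.savez("w3.npz",**o)
u,v=proj(c,[.54,-.155,.05]);print(u,v)
x0,y0=int(u)-75,int(v)-85
im=cv2.imread("pics/w3.png")[max(y0,0):y0+170,max(0,x0):x0+150];print(x0,y0)
im=np.clip(255*(im/255.)**.5,0,255).astype('uint8')
cv2.imwrite("pics/w3c.png",cv2.resize(im,None,fx=3.5,fy=3.5,interpolation=cv2.INTER_CUBIC))
```

```text
5.7 [ 0.5409 -0.1547  0.2812] [ 1.3203  2.8417 -0.0065] [-0.4089 -0.1143  1.7348 -0.0044  1.513  -1.1096]
254.17153714777083 155.0898579388516
179 70
```

View pics/w3c.png

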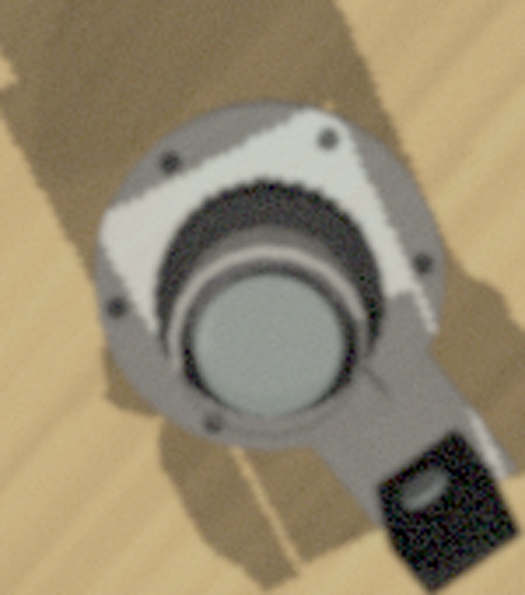

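Run:
```python
from h import *
o=dict(np.load("w3.npz"));c=cam("wrist",o)
f=lambda u,v,z:onz(c,179+u/3.5,70+v/3.5,z)
st=f(269,337,.105);mo=f(268,273,.028);w=f(425,487,.044);print(st,mo,w)
ax=(st+mo)/2;d=w-ax;phi=np.arctan2(d[1],d[0]);print(np.hypot(d[0],d[1]),np.degrees(phi))
g=cv2.cvtColor(cv2.imread("pics/w3.png"),cv2.COLOR_BGR2GRAY)
cl=cv2.resize(g[145:215,230:325],None,fx=8,fy=8,interpolation=cv2.INTER_CUBIC)
cl=np.clip((cl.astype(float)-10)*3.2,0,255).astype('uint8');cl=cv2.cvtColor(cl,cv2.COLOR_GRAY2BGR)
for t,col in ((0,(0,255,0)),):
    a=phi+t;r=np.array([np.cos(a),np.sin(a)]);n=np.array([-r[1],r[0]])
    for z in (.054,.036):
        for l,h in ((.034,-.005),(.048,-.005),(.048,.005),(.034,.005)):
            p=(proj(c,[*(ax[:2]+l*r+h*n),z])-[230,145]+.5)*8
            print(z,l,h,p);cv2.circle(cl,tuple(int(x) for x in p),3,col if z>.05 else (0,0,255),-1)
cv2.imwrite("pics/w3d.png",cl)
```

```text
[ 0.5402 -0.1526  0.105 ] [ 0.5391 -0.1517  0.028 ] [ 0.6183 -0.1695  0.044 ]
0.08062215289322607 -12.44823684282884
0.054 0.034 -0.005 [338.1722 299.8679]
0.054 0.048 -0.005 [401.9658 381.2295]
0.054 0.048 0.005 [463.8157 336.8892]
0.054 0.034 0.005 [400.2746 254.7104]
0.036 0.034 -0.005 [332.1975 262.43  ]
0.036 0.048 -0.005 [393.15   340.4276]
0.036 0.048 0.005 [452.1399 297.9146]
0.036 0.034 0.005 [391.4167 219.1695]
```

View pics/w3d.png

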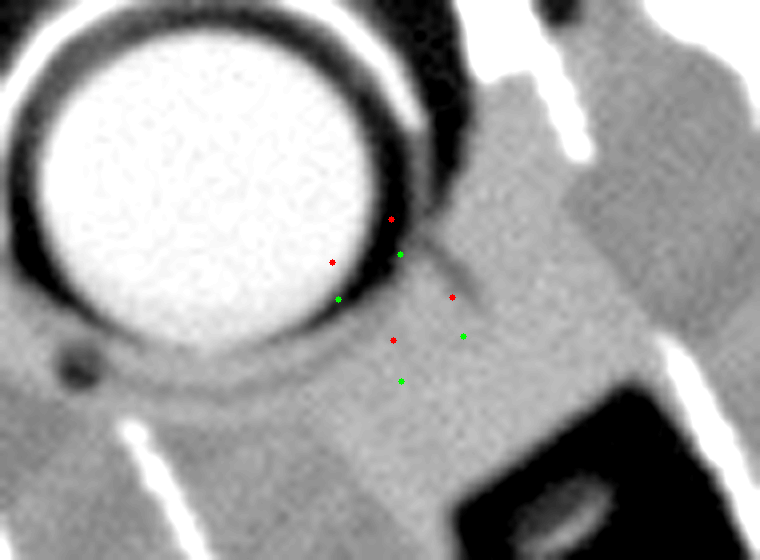

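Run:
```python
from h import *
o=get_obs();c=cam("wrist",o)
g=np.mean([cv2.cvtColor(get_image("wrist"),cv2.COLOR_RGB2GRAY).astype(float) for _ in range(8)],0)
np.save("g3.npy",g);np.savez("w3.npz",**o)
# glass ellipse
m=(g[140:200,225:290]>65).astype('uint8')
cs,_=cv2.findContours(m,cv2.RETR_EXTERNAL,cv2.CHAIN_APPROX_NONE)
for k in cs:
    if cv2.contourArea(k)>300:
        e=cv2.fitEllipse(k);print("ell",np.array(e[0])+[225,140],e[1],e[2],onz(c,e[0][0]+225,e[0][1]+140,.105))
p=g[160:205,265:310];lo,hi=np.percentile(p,[25,85]);print(lo,hi)
cl=cv2.resize(np.clip((p-58)*255/28,0,255).astype('uint8'),None,fx=13,fy=13,interpolation=cv2.INTER_CUBIC)
cv2.imwrite("pics/w3e.png",cl)
```

```text
ell [256.3431 171.8744] (39.34501647949219, 41.31312561035156) 166.0565948486328 [ 0.5422 -0.1553  0.105 ]
ell [254.5108 176.007 ] (55.09197998046875, 67.49594116210938) 21.809219360351562 [ 0.5434 -0.1592  0.105 ]
56.625 76.625
```

View pics/w3e.png

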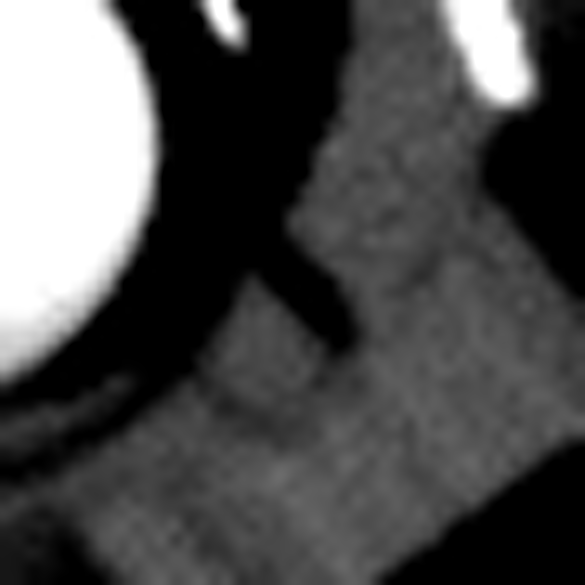

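Run:
```python
from h import *
o=dict(np.load("w3.npz"));c=cam("wrist",o);g=np.load("g3.npy")
A=lambda u,v,z:onz(c,265+u/13-.5,160+v/13-.5,z)[:2]
a,b=A(342,348,.054),A(268,410,.054);i=A(258,268,.054)
print("corners",a,b,"w",np.linalg.norm(a-b),"mid",(a+b)/2)
s=a-i;print("side dir",np.degrees(np.arctan2(s[1],s[0])),np.linalg.norm(s)); e=a-b;print("end normal",np.degrees(np.arctan2(e[1],e[0]))-90)
# reader front edge (w3c px): bottom/top of black block
f=lambda u,v,z:onz(c,179+u/3.5,70+v/3.5,z)[:2]
for n,p,q,z in (("back top",(520,533),(432,592),.062),("front low",(462,432),(378,487),.028)):
    P,Q=f(*p,z),f(*q,z);d=P-Q;print(n,np.linalg.norm(d),(P+Q)/2,np.degrees(np.arctan2(d[1],d[0]))-90)
w=f(424,489,.044);print("w",w)
for ax in ([.5422,-.1553],[.5410,-.1550],[.5396,-.1521]):
    t=(a+b)/2-ax;d=w-ax;print(ax,"tab",np.linalg.norm(t),np.degrees(np.arctan2(t[1],t[0])),"win",np.linalg.norm(d),np.degrees(np.arctan2(d[1],d[0])))
```

```text
corners [ 0.588  -0.1542] [ 0.587  -0.1619] w 0.007762675793668555 mid [ 0.5875 -0.1581]
side dir -3.9326426965076298 0.009540274836446315
end normal -7.9177569807548025
back top 0.032027257061600714 [ 0.6379 -0.1731] -12.739557246512888
front low 0.032457286743176376 [ 0.6141 -0.1659] -14.436472471310168
w [ 0.6164 -0.1692]
[0.5422, -0.1553] tab 0.045377928002088085 -3.4938165826279497 win 0.07548898077911242 -10.641159203039724
[0.541, -0.155] tab 0.04659452951980601 -3.7721079519677208 win 0.07672377651210137 -10.695862334557313
[0.5396, -0.1521] tab 0.04826366502752436 -7.09988975786473 win 0.07868031380394587 -12.582107848838225
```

Tab reads about 6.5° anticlockwise of the reader direction, so I regrip and turn it that much more clockwise.

{"op": "move_arm", "data": {
  "deltas": [1, 0, 0, 0.05, 0, 1, 0, 0, 0.1, 0, 1, 0, 0, 0.15, 0, 1, 0, 0, 0.182, 0, 1, 0, 0, 0.182, 0, -1, 0, 0, 0.182, 0, -1, 0, 0, 0.182, 0, -1, 0, 0, 0.182, 0, -1, 0, 0, 0.182, 0, -1, 0, 0, 0.182, 0]
}}

```text
t: 7.15
tool_pos: [0.5424, -0.1572, 0.1013]
tool_rot: [1.32, 2.84, -0.01]
contact_force: [-3.8, -1.1, 5.6]
opening: 0.0492
```

{"op": "move_arm", "data": {
  "deltas": [-1, 0, 0, 0, 3, -1, 0, 0, 0, 6.5, -1, 0, 0, 0, 6.5, -1, 0, 0, 0, 6.5]
}}

```text
t: 7.55
tool_pos: [0.5422, -0.1574, 0.1014]
tool_rot: [1.477, 2.761, -0.01]
contact_force: [-0.8, -1.8, -5.0]
opening: 0.0492
```

{"op": "move_arm", "data": {
  "deltas": [1, 0, 0, 0, 0, 1, 0, 0, 0, 0, 1, 0, 0, 0, 0, 1, 0, 0, -0.05, 0, 1, 0, 0, -0.1, 0, 1, 0, 0, -0.15, 0, 1, 0, 0, -0.18, 0, 1, 0, 0, -0.18, 0, 1, 0, 0, -0.18, 0]
}}

```text
t: 8.45
tool_pos: [0.5416, -0.1557, 0.2829]
tool_rot: [1.475, 2.759, -0.009]
contact_force: [-0.0, -0.9, -1.3]
opening: 0.0851
```

Run:
```python
from h import *
o=get_obs();c=cam("wrist",o)
g=np.mean([cv2.cvtColor(get_image("wrist"),cv2.COLOR_RGB2GRAY).astype(float) for _ in range(8)],0)
np.save("g4.npy",g);np.savez("w4.npz",**o);print(o["t"],o["tool_pos"],o["tool_rot"],R.from_rotvec(o["tool_rot"]).as_matrix())
u,v=proj(c,[.5875,-.165,.054]);x,y=int(u)-28,int(v)-20;print(x,y)
p=g[y:y+60,x:x+60]
cv2.imwrite("pics/w4e.png",cv2.resize(np.clip((p-58)*255/28,0,255).astype('uint8'),None,fx=10,fy=10,interpolation=cv2.INTER_CUBIC))
```

```text
8.45 [ 0.5416 -0.1557  0.2829] [ 1.4754  2.7589 -0.0088] [[-0.5552  0.8317  0.0088]
 [ 0.8316  0.5553 -0.0111]
 [-0.0141  0.0011 -0.9999]]
258 166
```

View pics/w4e.png

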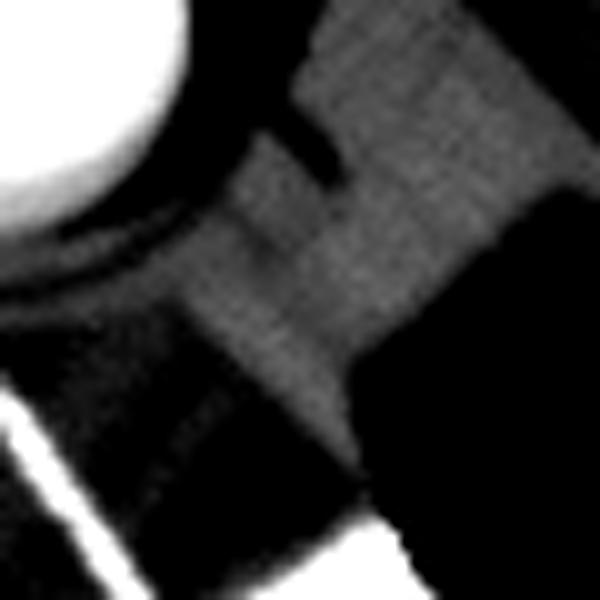

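Run:
```python
from h import *
o=dict(np.load("w4.npz"));c=cam("wrist",o);g=np.load("g4.npy")
A=lambda u,v,z:onz(c,258+u/10-.5,166+v/10-.5,z)[:2]
ang=lambda d:np.degrees(np.arctan2(d[1],d[0]))
a,b,i=A(337,190,.054),A(283,252,.054),A(265,138,.054)
print("tab w",np.linalg.norm(a-b),"mid",(a+b)/2,"side",ang(a-i),"end",ang(a-b)-90)
F=A(560,187,.028),A(350,360,.028);print("front edge",np.linalg.norm(F[0]-F[1]),ang(F[0]-F[1])-90,(F[0]+F[1])/2)
for z in (.008,.028):
  r=A(460,0,z),A(590,140,z);l=A(190,310,z),A(350,460,z);print(z,"edges",ang(r[1]-r[0]),ang(l[1]-l[0]),np.linalg.norm((r[0]+r[1]-l[0]-l[1])/2))
m=(g[130:205,215:290]>65).astype('uint8')
cs,_=cv2.findContours(m,cv2.RETR_LIST,cv2.CHAIN_APPROX_NONE)
for k in cs:
    if 1000<cv2.contourArea(k)<1600:
        e=cv2.fitEllipse(k);ax=onz(c,e[0][0]+215,e[0][1]+130,.105)[:2];print(e,ax)
        t=(a+b)/2-ax;w=(F[0]+F[1])/2-ax;print("tab",np.linalg.norm(t),ang(t),"front",np.linalg.norm(w),ang(w))
```

```text
tab w 0.008749663209148448 mid [ 0.5904 -0.1651] side -2.7861786250377034 end -5.060388828969138
front edge 0.03091032662986916 -14.347149459439223 [ 0.6145 -0.1666]
0.008 edges -12.967213181018648 -10.59725832969519 0.04885287917182058
0.028 edges -12.96721318101856 -10.597258329695256 0.04635603517865274
((41.23738479614258, 39.32572937011719), (39.322383880615234, 40.63674545288086), 2.902646780014038) [ 0.5437 -0.1564]
tab 0.04750022187800586 -10.529901969330112 front 0.07149697364927936 -8.193644152705675
```

{"op": "move_arm", "data": {
  "deltas": [1, 0.262, 0.131, -0.02, -72.5, 1, 0.262, 0.131, -0.02, -72.5, 1, 0.262, 0.131, -0.02, -72.5, 1, 0.262, 0.131, -0.02, -72.5, 1, 0.262, 0.131, -0.02, -72.5, 1, 0.262, 0.131, -0.02, -72.5, 1, 0.262, 0.131, -0.02, -72.5, 1, 0.262, 0.131, -0.02, -72.5, 1, 0.262, 0.131, -0.02, -72.5, 1, 0.262, 0.131, -0.02, -72.5]
}}

```text
t: 9.85
tool_pos: [0.5041, 0.1356, 0.297]
tool_rot: [-0.443, 3.108, -0.015]
contact_force: [0.2, 0.9, 0.1]
opening: 0.0852
```

Run:
```python
from h import *
o=get_obs();c=cam("wrist",o);print(o["t"],o["tool_pos"],o["tool_rot"],o["q"])
g=np.mean([get_image("wrist").astype(float) for _ in range(4)],0)
np.save("g5.npy",g);np.savez("w5.npz",**o)
im=np.clip(255*(g/255)**.5,0,255).astype('uint8')[...,::-1]
cv2.imwrite("pics/w5.png",cv2.resize(im[60:260,130:390],None,fx=3,fy=3,interpolation=cv2.INTER_CUBIC))
```

```text
9.85 [0.5041 0.1356 0.297 ] [-0.443   3.1077 -0.0155] [ 0.125  -0.2184  1.8007 -0.0098  1.5567 -1.7289]
```

View pics/w5.png

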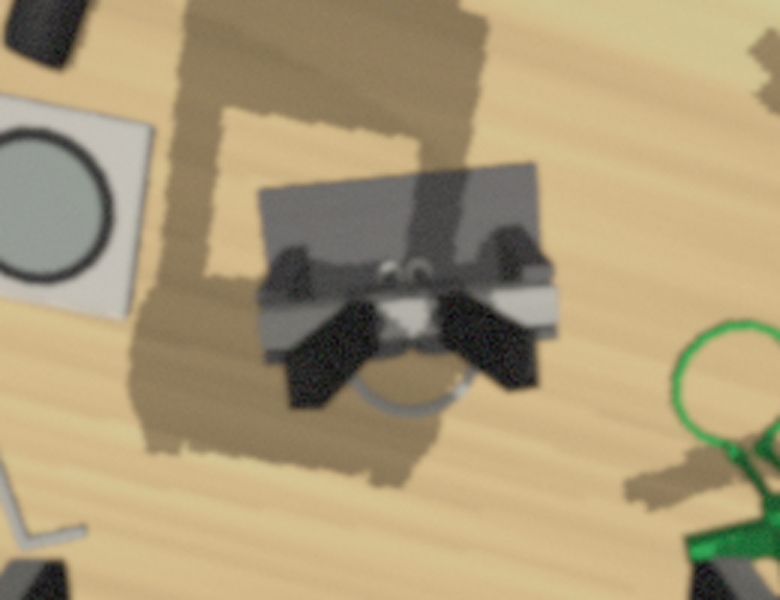

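Run:
```python
from h import *
o=dict(np.load("w5.npz"));c=cam("wrist",o)
f=lambda u,v,z:onz(c,130+u/3,60+v/3,z)[:2]
ang=lambda d:np.degrees(np.arctan2(d[1],d[0]))
def rep(n,L,Rr,z,x):  # L image-left(-y), R image-right(+y)
    l,r=f(*L,z),f(*Rr,z);d=r-l;yaw=ang(d)-90;m=(l+r)/2;y=np.radians(yaw)
    print(n,"len",np.linalg.norm(d),"yaw",yaw,"origin",m-x*np.array([np.cos(y),np.sin(y)]))
rep("handles",(290,408),(539,385),.162,.008)
rep("base back",(260,190),(535,164),.008,-.035)
b=f(415,415,.022);print("ring back",b)
T=R.from_rotvec(o["tool_rot"]).as_matrix();print(T,"tool y yaw",ang(T[:2,1])-90)
```

```text
handles len 0.0639317638359365 yaw 21.881921693012643 origin [0.5021 0.1428]
base back len 0.10681497697754755 yaw 21.563366786887485 origin [0.5047 0.1445]
ring back [0.5588 0.1647]
[[-0.9602 -0.2794  0.0038]
 [-0.2794  0.9601 -0.0094]
 [-0.001  -0.0101 -0.9999]] tool y yaw 16.226186911120067
```

{"op": "move_arm", "data": {
  "deltas": [1, -0.0015, 0.009, 0, -5.5, 1, -0.0015, 0.009, 0.02, -5.5, 1, -0.0015, 0.009, 0.05, -5.5, 1, -0.0015, 0.009, 0.08, -5.5, 1, -0.0015, 0.009, 0.1, -5.5, 1, -0.0015, 0.009, 0.1, -5.5]
}}

```text
t: 10.65
tool_pos: [0.5013, 0.1429, 0.1932]
tool_rot: [0.587, -3.081, 0.015]
contact_force: [0.0, 1.0, -0.3]
opening: 0.0855
```

Run:
```python
from h import *
o=get_obs();c=cam("wrist",o);print(o["t"],o["tool_pos"],o["tool_rot"],o["contact_force"])
g=np.mean([get_image("wrist").astype(float) for _ in range(4)],0)
np.save("g6.npy",g);np.savez("w6.npz",**o)
T=R.from_rotvec(o["tool_rot"]).as_matrix();print(T)
im=np.clip(255*(g/255)**.45,0,255).astype('uint8')[...,::-1]
cv2.imwrite("pics/w6.png",im)
```

```text
10.65 [0.5013 0.1429 0.1932] [ 0.5873 -3.0811  0.015 ] [ 0.0063  1.027  -0.3259]
[[-0.9299 -0.3679 -0.0031]
 [-0.3678  0.9298 -0.0104]
 [ 0.0067 -0.0085 -0.9999]]
```

View pics/w6.png

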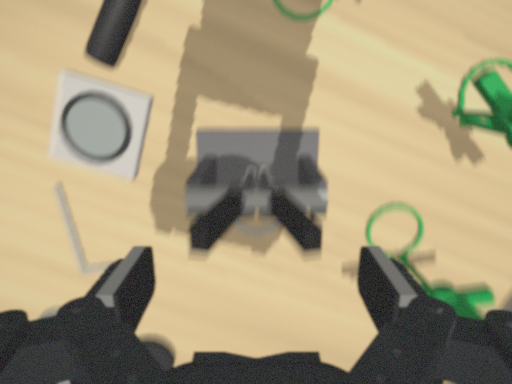

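Run:
```python
from h import *
o=dict(np.load("w6.npz"));c=cam("wrist",o)
d=np.array([np.cos(np.radians(21.7)),np.sin(np.radians(21.7))])
l,r=onz(c,192,249,.162)[:2],onz(c,321,248,.162)[:2]
m=(l+r)/2-.008*d;print(l,r,np.linalg.norm(l-r),np.degrees(np.arctan2(*(r-l)[::-1]))-90,"origin",m)
print(totool(o,[*m,.150]),totool(o,[.5035,.1433,.150]))
g=get_image("wrist").mean(2)
print(g[225:256:1,205].astype(int),g[225:256,308].astype(int)); print(g[235,180:210].astype(int),g[235,305:335].astype(int))
```

```text
[0.5154 0.1155] [0.4922 0.1723] 0.06135515730045952 22.227036962277268 origin [0.4963 0.1409]
[0.0051 0.0004 0.0433] [-0.0025 -0.      0.0432]
[  6   7   6   5  10   5   5   4  10   8  11   8   4   9   4  11  13  10
   8   7   8  10  30  79 127 146 150 148 146 145 143] [  7   5   2   3   3   6  11   4   4   3  10   5   6   1   4   7   8   1
   9   3   1   9  25  68 115 137 135 137 136 136 135]
[141 137 134 133 133 133 134 131 135 120  94  50  21   7   6   6   8   9
   6   6   5  11   4  10   5  11  10   4   7   5] [  6   6   7  10   9  12   1   5   8   9   6   5   6   8   1  22  58  99
 132 144 141 140 142 144 143 146 143 142 139 140]
```

Run:
```python
from h import *
a,b=dict(np.load("w5.npz")),dict(np.load("w6.npz"));ca,cb=cam("wrist",a),cam("wrist",b)
o=get_obs();cb=cam("wrist",o);print(o["tool_pos"])
d=np.array([np.cos(np.radians(21.9)),np.sin(np.radians(21.9))])
P=tri([ray(ca,130+290/3,60+408/3),ray(cb,191,247.5)]);Q=tri([ray(ca,130+539/3,60+385/3),ray(cb,321,247.5)])
print(P,Q,np.linalg.norm(P-Q),(P+Q)[:2]/2-.008*d)
for z in (.145,.150,.155,.162):
  print(z,[ (onz(c,*p,z)[:2]+onz(c,*q,z)[:2])/2-.008*d for c,p,q in ((ca,(226.7,196),(309.7,188.3)),(cb,(191,247.5),(321,247.5)))],[np.linalg.norm(onz(c,*p,z)-onz(c,*q,z)) for c,p,q in ((ca,(226.7,196),(309.7,188.3)),(cb,(191,247.5),(321,247.5)))])
# base back edge / sides, dark-vs-wood scan
g=get_image("wrist").mean(2); print(g[100:150,230].astype(int)); print(g[100:150,290].astype(int)); print(g[140,185:205].astype(int),g[140,310:330].astype(int))
```

```text
[0.5047 0.1435 0.1993]
[0.5206 0.1157 0.1645] [0.4977 0.1751 0.1624] 0.06365697769745209 [0.5017 0.1424]
0.145 [array([0.5072, 0.1447]), array([0.5107, 0.1453])] [np.float64(0.06824177861738533), np.float64(0.07138968090443447)]
0.15 [array([0.5057, 0.1441]), array([0.5083, 0.1444])] [np.float64(0.06697534516672009), np.float64(0.06930830092780609)]
0.155 [array([0.5042, 0.1436]), array([0.5059, 0.1435])] [np.float64(0.06570891171605488), np.float64(0.06722692095117772)]
0.162 [array([0.5021, 0.1427]), array([0.5025, 0.1423])] [np.float64(0.06393590488512353), np.float64(0.06431298898389796)]
[ 64  73  93 119 137 142 144 142 143 140 135 137 136 138 136 137 136 140
 140 145 142 143 140 132 107  66  46  51  53  55  53  52  54  55  55  51
  53  53  52  50  51  54  52  54  54  52  57  49  52  53]
[67 69 67 67 71 71 75 71 71 71 72 67 72 69 69 70 68 69 66 68 66 68 69 63
 54 33 27 26 22 19 22 25 23 25 25 26 24 25 22 19 25 24 25 24 23 24 22 23
 24 18]
[ 65  64  62  65  81 102 128 139 143 141 136 122  91  66  55  52  48  51
  54  52] [ 54  55  56  55  54  53  57  59  75 110 137 143 143 143 147 143 145 143
 146 144]
```

{"op": "move_arm", "data": {
  "deltas": [1, 0.001, 0, 0.025, 0, 1, 0.001, 0, 0.049, 0, 1, 0.001, 0, 0.049, 0, 1, 0.001, 0, 0.049, 0],
  "force": 50
}}

```text
t: 11.35
tool_pos: [0.5043, 0.1427, 0.1509]
tool_rot: [-0.588, 3.08, -0.016]
contact_force: [1.2, -1.0, -0.0]
opening: 0.0856
```

{"op": "move_arm", "data": {
  "deltas": [-1, 0, 0, 0, 0, -1, 0, 0, 0, 0, -1, 0, 0, 0, 0, -1, 0, 0, 0, 0, -1, 0, 0, 0, 0, -1, 0, 0, 0, 0, -1, 0, 0, 0, 0, -1, 0, 0, 0, 0],
  "force": 50
}}

```text
t: 12.15
tool_pos: [0.5071, 0.1439, 0.1564]
tool_rot: [-0.587, 3.072, -0.013]
contact_force: [-2.4, 1.2, 12.9]
opening: 0.0286
```

{"op": "move_arm", "data": {
  "deltas": [-1, 0, 0, -0.01, 0, -1, 0, 0, -0.02, 0, -1, 0, 0, -0.03, 0, -1, 0, 0, -0.05, 0, -1, 0, 0, -0.08, 0, -1, 0, 0, -0.11, 0, -1, 0, 0, -0.13, 0, -1, 0, 0, -0.13, 0, -1, 0, 0, -0.13, 0, -1, 0, 0, -0.13, 0]
}}

```text
t: 13.15
tool_pos: [0.5042, 0.1445, 0.2841]
tool_rot: [-0.587, 3.076, -0.013]
contact_force: [-0.7, 0.0, -2.2]
opening: 0.0292
```

Run:
```python
from h import *
get_image("wrist")
o=get_obs();c=cam("wrist",o);print(o)
g=np.mean([get_image("wrist").astype(float) for _ in range(4)],0)
np.save("g7.npy",g);np.savez("w7.npz",**o)
print(R.from_rotvec(o["tool_rot"]).as_matrix())
# predicted ring/bore px: pliers frame x=-tool x
T=R.from_rotvec(o["tool_rot"]).as_matrix()
for n,p in (("ringback",(-.0585,0,.0624+.072)),("bore",(-.0277,0,.1344)),("side+",(-.0277,.036,.1344)),("side-",(-.0277,-.036,.1344)),("back spread",(-.0277-.036,0,.1344))):
    print(n,proj(c,o["tool_pos"]+T@np.array(p)))
im=np.clip(255*(g/255)**.45,0,255).astype('uint8')[...,::-1]
cv2.imwrite("pics/w7.png",im[:,100:420])
```

```text
{'t': 13.2, 'q': array([ 0.141 , -0.2114,  1.8163, -0.0079,  1.5261, -1.8068]), 'dq': array([ 0.0006,  0.0018, -0.0048,  0.0014, -0.0012, -0.0006]), 'effort': array([  0.0084, -30.1155, -39.5555,  -0.0316,  -0.0513,   0.    ]), 'tool_pos': array([0.5042, 0.1445, 0.284 ]), 'tool_rot': array([-0.5872,  3.0758, -0.0132]), 'contact_force': array([-1.0988,  0.1104, -3.5124]), 'wrist_torque': array([0.0153, 0.0205, 0.0614]), 'opening': 0.028800263849438634}
[[-0.9296 -0.3683  0.0116]
 [-0.3684  0.9296 -0.0064]
 [-0.0085 -0.0102 -0.9999]]
ringback [255.6359 251.9735]
bore [255.5954 216.4496]
side+ [301.5984 216.3883]
side- [209.575  216.5109]
back spread [255.6425 257.7484]
```

{"op": "move_arm", "data": {
  "deltas": [-1, 0.01, -0.029, 0, 0, -1, 0.021, -0.058, 0, 0, -1, 0.031, -0.087, 0, 0, -1, 0.042, -0.116, 0, 0, -1, 0.052, -0.146, 0, 0, -1, 0.063, -0.175, 0, 0, -1, 0.073, -0.204, 0, 0, -1, 0.084, -0.233, 0.002, 0, -1, 0.095, -0.265, 0.002, 0, -1, 0.105, -0.291, 0.002, 0]
}}

```text
t: 14.4
tool_pos: [0.5141, -0.1663, 0.2848]
tool_rot: [-0.586, 3.075, -0.013]
contact_force: [0.3, 0.8, -2.5]
opening: 0.0289
```

{"op": "move_arm", "data": {
  "deltas": [-1, 0, 0, 0.01, 0, -1, 0, 0, 0.02, 0, -1, 0, 0, 0.025, 0, -1, 0, 0, 0.025, 0, -1, 0, 0, 0.025, 0, -1, 0, 0, 0.025, 0]
}}

```text
t: 15.0
tool_pos: [0.5148, -0.1659, 0.2603]
tool_rot: [-0.587, 3.074, -0.014]
contact_force: [-0.7, 0.3, -2.0]
opening: 0.0288
```

Run:
```python
from h import *
o=get_obs();c=cam("wrist",o);print(o["t"],o["tool_pos"],o["tool_rot"],o["contact_force"],o["opening"])
g=np.mean([get_image("wrist").astype(float) for _ in range(6)],0)
np.save("g8.npy",g);np.savez("w8.npz",**o)
T=R.from_rotvec(o["tool_rot"]).as_matrix();print(T)
B=o["tool_pos"]+T@[-.0277,0,.1344];print("bore",B)
for n,p in (("bore",(-.0277,0,.1344)),("side+",(-.0277,.036,.1344)),("side-",(-.0277,-.036,.1344)),("back spread",(-.0277-.031,0,.1344))):
    print(n,proj(c,o["tool_pos"]+T@np.array(p)))
print("axis top",proj(c,[.5415,-.1555,.105]))
im=np.clip(255*(g/255)**.45,0,255).astype('uint8')[...,::-1]
cv2.imwrite("pics/w8.png",cv2.resize(im[110:310,150:360],None,fx=3,fy=3,interpolation=cv2.INTER_CUBIC)[:600])
```

```text
15.0 [ 0.5148 -0.1659  0.2603] [-0.5874  3.0735 -0.014 ] [-0.6867  0.3364 -2.0127] 0.028831521915822368
[[-0.9295 -0.3687  0.0139]
 [-0.3688  0.9295 -0.0064]
 [-0.0105 -0.0111 -0.9999]]
bore [ 0.5424 -0.1566  0.1262]
bore [255.5968 216.4505]
side+ [301.5999 216.3891]
side- [209.5762 216.512 ]
back spread [255.6376 252.1979]
axis top [257.4115 206.3527]
```

View pics/w8.png

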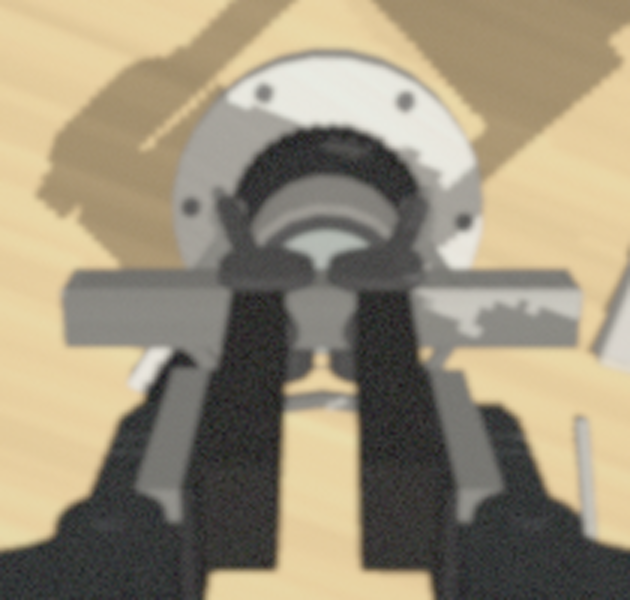

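The view shows the bar at crop v≈289–345, the handles gripped, and the back of the ring at (320,402) beyond the stub. I fit the pliers' pose in the tool frame from the bar and handle edges to check tilt and offset.

```bash
cat > fit.py <<'E'
from h import *
from scipy.optimize import least_squares
o=dict(np.load("w8.npz"));c=cam("wrist",o);T=R.from_rotvec(o["tool_rot"]).as_matrix()
g=np.load("g8.npy").mean(2)
px=lambda u,v:np.array([150+(u+.5)/3-.5,110+(v+.5)/3-.5])
C=[((-6,-47,6),(65,289)),((-6,47,6),(580,288)),((6,-47,6),(68,347)),((6,47,6),(580,345)),((-6,-47,-6),(76,270)),((-6,47,-6),(569,270))]
H=[((8,y,68),569) for y in(-12,12)]+[((-8,y,68),464) for y in (-12,12)]
B=np.array([[-1,0,0],[0,1,0],[0,0,-1.]])  # pliers->tool nominal
def tw(p,x): return o["tool_pos"]+T@(np.array([x[0],x[1],.0624+x[2]])+R.from_rotvec(x[3:]).as_matrix()@(B@(np.array(p)/1e3)))
def res(x):
    r=[proj(c,tw(p,x))-px(*q) for p,q in C]
    return np.concatenate(r+[[proj(c,tw(p,x))[1]-px(0,v)[1]] for p,v in H])
for use in (16,12):
    s=least_squares(lambda x:np.r_[res(x)[:use],x[3:]*3,x[:3]*30],np.zeros(6));x=s.x
    print("shift mm",x[:3]*1e3,"rot deg",np.degrees(x[3:]));print(res(x))
    for n,p in (("bore",(27.7,0,-72)),("restback",(58.5,0,-72)),("back",(59,0,-72))): 
        P=tw(p,x);print(n,P,proj(c,P),"obs back v",px(320,408)[1])
    Z=tw((0,0,1e3),x)-tw((0,0,0),x);print("pliers z",Z)
E
python3 fit.py
```

```text
shift mm [2.5583 0.949  3.0898] rot deg [-0.1429  2.0161 -0.1086]
[-0.3875  0.2625  0.7457  0.2216  0.387   0.9799 -0.9721  1.2949  0.8067
 -1.2397 -0.5785 -1.5983  0.6249  0.5165 -0.499  -0.6222]
bore [ 0.5372 -0.1574  0.1221] [257.0801 208.5198] obs back v 245.66666666666666
restback [ 0.5658 -0.146   0.1214] [257.1401 243.3804] obs back v 245.66666666666666
back [ 0.5663 -0.1458  0.1214] [257.141  243.9261] obs back v 245.66666666666666
pliers z [0.0197 0.0171 0.9997]
shift mm [2.4905 0.9982 2.5955] rot deg [ 0.1693 -3.3902 -0.0006]
[ -0.3711  -0.6318   0.8184  -0.6829  -0.1057   0.932   -0.4446   1.1759
   0.8459  -0.2292  -0.7461  -0.5792 -11.9338 -12.1392 -16.3103 -16.4899]
bore [ 0.5437 -0.1552  0.1254] [256.6    218.0941] obs back v 245.66666666666666
restback [ 0.5722 -0.1438  0.1275] [256.6201 254.413 ] obs back v 245.66666666666666
back [ 0.5727 -0.1437  0.1276] [256.6204 254.9873] obs back v 245.66666666666666
pliers z [-0.0699 -0.0126  0.9975]
```

Run:
```python
from h import *
def gtop(o,g,col_lo,col_hi,rows):
    c=cam("wrist",o);r=[]
    for u in range(col_lo,col_hi):
        col=g[rows[0]:rows[1],u]
        th=65;i=np.where((col[:-1]<th)&(col[1:]>=th))[0]
        r.append((u,[round(rows[0]+k+(th-col[k])/(col[k+1]-col[k]),1) for k in i]))
    return c,r
o=dict(np.load("w8.npz"));g=np.load("g8.npy").mean(2)
print(g[165:205,257].astype(int))
c,r=gtop(o,g,248,268,(160,202));print(r)
o3=dict(np.load("w3.npz"));g3=np.load("g3.npy");c3=cam("wrist",o3);print(g3[135:200,256].astype(int))
t=onz(c3,256.3,171.87,.105)
for u,v in ((256.3,171.87-20.2),(256.3,171.87+20.2)): print(np.linalg.norm(onz(c3,u,v,.105)-t))
```

```text
[  8   9  16  31  48  55  57  57  57  57  59  58  63  72  80  75  53  34
  25  23  33  58  93 115 121 122 121 121 121 120 120 114 112 100  74  50
  40  39  39  40]
[(248, [np.float64(179.2), np.float64(188.6)]), (249, [np.float64(178.7), np.float64(188.2)]), (250, [np.float64(178.4), np.float64(187.7)]), (251, [np.float64(178.1), np.float64(187.4)]), (252, [np.float64(177.7), np.float64(187.1)]), (253, [np.float64(177.4), np.float64(186.8)]), (254, [np.float64(177.3), np.float64(186.6)]), (255, [np.float64(177.2), np.float64(186.4)]), (256, [np.float64(177.0), np.float64(186.3)]), (257, [np.float64(177.2), np.float64(186.2)]), (258, [np.float64(177.2), np.float64(186.1)]), (259, [np.float64(177.2), np.float64(186.1)]), (260, [np.float64(177.3), np.float64(186.2)]), (261, [np.float64(177.4), np.float64(186.3)]), (262, [np.float64(177.4), np.float64(186.4)]), (263, [np.float64(177.5), np.float64(186.6)]), (264, [np.float64(177.6), np.float64(186.9)]), (265, [np.float64(177.5), np.float64(187.2)]), (266, [np.float64(178.0), np.float64(187.4)]), (267, [np.float64(178.2), np.float64(187.8)])]
[ 17  23  32  40  45  47  52  71  96 108  98  72  47  35  26  32  54  75
  88  90  90  90  90  89  90  90  89  90  90  89  90  90  90  89  91  90
  88  89  89  89  89  89  89  89  89  90  88  89  89  88  86  83  81  81
  80  80  76  71  66  66  63  59  57  58  63]
0.017868801077126188
0.01851830402535847
```

Run:
```python
from h import *
o=dict(np.load("w8.npz"));c=cam("wrist",o);d=np.array([.9295,.3688,0])
P=onz(c,258.5,186.2,.105);print(P,"axis",P+.018*d)
Q=onz(c,258.5,176.5,.105);print("rim outer",Q,"axis r=23..25",Q+.023*d,Q+.025*d)
T=R.from_rotvec(o["tool_rot"]).as_matrix()
B=np.array([.5372,-.1574,0]);A=P+.018*d
print("tool move to align",T.T@((A-B)*[1,1,0]))
```

```text
[ 0.5247 -0.1612  0.105 ] axis [ 0.5414 -0.1546  0.105 ]
rim outer [ 0.5169 -0.1643  0.105 ] axis r=23..25 [ 0.5383 -0.1558  0.105 ] [ 0.5402 -0.1551  0.105 ]
tool move to align [-0.0049  0.0011  0.    ]
```

{"op": "move_arm", "data": {
  "deltas": [-1, -0.004, 0.001, 0, 0, -1, -0.004, 0.001, 0, 0, -1, -0.004, 0.001, 0.005, 0, -1, -0.004, 0.001, 0.01, 0, -1, -0.004, 0.001, 0.015, 0, -1, -0.004, 0.001, 0.02, 0, -1, -0.004, 0.001, 0.02, 0, -1, -0.004, 0.001, 0.02, 0]
}}

```text
t: 16.1
tool_pos: [0.5181, -0.1641, 0.2398]
tool_rot: [-0.586, 3.075, -0.013]
contact_force: [-1.0, -0.8, -1.2]
opening: 0.0289
```

```bash
python3 -c "
from h import *
o=get_obs();print(o['t'],o['tool_pos'],o['contact_force'],o['wrist_torque'],o['opening'])"
```

```text
16.1 [ 0.5181 -0.1641  0.2398] [-1.0152 -0.8365 -1.169 ] [ 0.0069  0.0719 -0.0244] 0.02894771750962332
```

{"op": "move_arm", "data": {
  "deltas": [-1, 0, 0, 0.004, 0, -1, 0, 0, 0.008, 0, -1, 0, 0, 0.008, 0, -1, 0, 0, 0.008, 0]
}}

```text
t: 16.5
tool_pos: [0.5181, -0.1641, 0.2315]
tool_rot: [-0.586, 3.075, -0.013]
contact_force: [-0.8, -0.6, -1.4]
opening: 0.0289
```

{"op": "move_arm", "data": {
  "deltas": [-1, 0, 0, 0.005, 0, -1, 0, 0, 0.01, 0, -1, 0, 0, 0.012, 0, -1, 0, 0, 0.012, 0, -1, 0, 0, 0.012, 0]
}}

```text
t: 17.0
tool_pos: [0.5182, -0.1642, 0.2195]
tool_rot: [-0.586, 3.075, -0.013]
contact_force: [1.2, 0.4, -2.0]
opening: 0.029
```

```bash
python3 -c "
from h import *
f=[]
for _ in range(6):
    o=get_obs();f.append(np.r_[o['contact_force'],o['wrist_torque']]);get_image('wrist')
print(o['t'],o['tool_pos'],np.mean(f,0),np.std(f,0),o['opening'])"
```

```text
17.25 [ 0.5183 -0.1643  0.2198] [ 0.3613  0.3154 -2.3311  0.0142  0.0086 -0.0022] [0.4949 0.4733 0.3728 0.0145 0.0284 0.0316] 0.02891927955182205
```

{"op": "move_arm", "data": {
  "deltas": [-1, 0, 0, 0.004, 0, -1, 0, 0, 0.008, 0, -1, 0, 0, 0.012, 0, -1, 0, 0, 0.012, 0, -1, 0, 0, 0.012, 0, -1, 0, 0, 0.012, 0]
}}

```text
t: 17.9
tool_pos: [0.5185, -0.1644, 0.2079]
tool_rot: [-0.586, 3.075, -0.013]
contact_force: [0.2, -0.6, -2.8]
opening: 0.0289
```

{"op": "move_arm", "data": {
  "deltas": [-1, 0, 0, 0.003, 0, -1, 0, 0, 0.005, 0, -1, 0, 0, 0.005, 0, -1, 0, 0, 0.005, 0, -1, 0, 0, 0.005, 0]
}}

```text
t: 18.4
tool_pos: [0.5187, -0.1644, 0.203]
tool_rot: [-0.586, 3.074, -0.013]
contact_force: [-0.6, -0.8, -2.6]
opening: 0.029
```

```bash
cat > fc.py <<'E'
from h import *
f=[]
for _ in range(6):
    o=get_obs();f.append(np.r_[o['contact_force'],o['wrist_torque']]);get_image('wrist')
print(o['t'],o['tool_pos'],np.mean(f,0),np.std(f,0),o['opening'])
E
python3 fc.py
```

```text
18.65 [ 0.5187 -0.1644  0.203 ] [-0.1189 -0.1222 -2.1801  0.0031 -0.0181  0.0092] [0.4027 0.5171 0.3911 0.0197 0.0331 0.0153] 0.028743483956621185
```

{"op": "move_arm", "data": {
  "deltas": [-1, 0, 0, 0.001, 0, -1, 0, 0, 0.002, 0, -1, 0, 0, 0.002, 0, -1, 0, 0, 0.002, 0, -1, 0, 0, 0.002, 0]
}}

```text
t: 19.2
tool_pos: [0.5187, -0.1644, 0.2009]
tool_rot: [-0.586, 3.074, -0.013]
contact_force: [-0.4, -0.4, -1.8]
opening: 0.0289
```

```bash
python3 fc.py
```

```text
19.45 [ 0.5187 -0.1644  0.2009] [-0.0417 -0.2034 -2.2106 -0.0072  0.0054  0.0162] [0.3465 0.3842 0.2304 0.0277 0.0328 0.0267] 0.02835343254901753
```

{"op": "move_arm", "data": {
  "deltas": [-1, 0, 0, 0.001, 0, -1, 0, 0, 0.0015, 0, -1, 0, 0, 0.0015, 0, -1, 0, 0, 0.0015, 0, -1, 0, 0, 0.0015, 0]
}}

```text
t: 20.0
tool_pos: [0.5187, -0.1645, 0.1995]
tool_rot: [-0.586, 3.074, -0.013]
contact_force: [-0.5, 0.2, -2.0]
opening: 0.0289
```

```bash
python3 fc.py
```

```text
20.25 [ 0.5187 -0.1645  0.1995] [-0.0712  0.1445 -2.4891  0.0121  0.0181 -0.0069] [0.3471 0.3573 0.3464 0.0226 0.0259 0.0428] 0.02876995016891473
```

{"op": "move_arm", "data": {
  "deltas": [-1, 0, 0, 0.001, 0, -1, 0, 0, 0.0015, 0, -1, 0, 0, 0.0015, 0, -1, 0, 0, 0.0015, 0, -1, 0, 0, 0.0015, 0]
}}

```text
t: 20.8
tool_pos: [0.5187, -0.1644, 0.198]
tool_rot: [-0.586, 3.074, -0.013]
contact_force: [0.1, 1.7, -3.0]
opening: 0.0291
```

```bash
python3 fc.py
```

```text
21.05 [ 0.5187 -0.1644  0.198 ] [ 0.1772  0.1356 -2.3455 -0.0053 -0.0094  0.0081] [0.2897 0.8654 0.5811 0.0105 0.0286 0.0192] 0.02868034695698666
```

{"op": "move_arm", "data": {
  "deltas": [-1, 0, 0, 0.001, 0, -1, 0, 0, 0.0015, 0, -1, 0, 0, 0.0015, 0, -1, 0, 0, 0.0015, 0, -1, 0, 0, 0.0015, 0]
}}

```text
t: 21.6
tool_pos: [0.5189, -0.1647, 0.1977]
tool_rot: [-0.586, 3.074, -0.015]
contact_force: [-2.5, -0.3, 6.2]
opening: 0.0288
```

```bash
python3 fc.py
```

```text
21.85 [ 0.5189 -0.1647  0.1977] [-3.5478 -0.0805  5.8699  0.1877  0.6572  0.0832] [0.8131 0.3945 0.7538 0.0161 0.023  0.0258] 0.028753342319506207
```

{"op": "move_arm", "data": {
  "deltas": [-1, 0, 0, -0.002, 0, -1, 0, 0, -0.0035, 0, -1, 0, 0, -0.0035, 0, -1, 0, 0, -0.0035, 0, -1, 0, 0, -0.0035, 0]
}}

```text
t: 22.4
tool_pos: [0.5187, -0.1646, 0.2007]
tool_rot: [-0.586, 3.074, -0.014]
contact_force: [0.1, 0.4, -2.4]
opening: 0.029
```

```bash
python3 fc.py
```

```text
22.65 [ 0.5188 -0.1647  0.2011] [ 0.3483 -0.1656 -2.4773 -0.0107  0.0193 -0.0243] [0.458  0.4122 0.3828 0.0237 0.0282 0.0334] 0.02911537072997715
```

```bash
python3 -c "
from station import *
print(order.finish_job())"
```

```text
the job is handed in; nothing more can be done
None
```

The job is handed in at about 22.7 s of the 54 s allowed. The spread ring is held around the groove, and no verdict was reported.

**Barrel:** I turned it about 66° clockwise and then 6.5° more after a close look. The last close view put the tab at about -10.5° and the mount's x axis at about -11°, so the turn is off by roughly 1°. I take this as good to about 3°. Two of the edge readings disagreed by several degrees: the tab's short edges (-3° and -5°) and the reader's front edge (-14°). I trusted the longer baselines instead. The tab is hidden once the pliers are in place, so I did not check it again after that.

**Pliers:** I took the dark pliers from the rack at 50 N and squeezed them to a 29 mm opening. I lifted them 130 mm and carried them over the mount. An image fit showed about 2° of tilt and a 4–5 mm offset in the grasp. I moved the tool 4 mm to correct that before lowering.

**Ring:** It came down over the stub with only the pliers' own weight, about 2.3 N, on the wrist.
- **Height:** Image fit and nominal geometry differed by about 4 mm. I lowered the ring until it lightly touched the flange, about 8 N, then raised it 3.5 mm. The bore should now be about 66 mm above the table.
- **Final reading:** The wrist again shows only the carried weight (-2.5 N vertical, about 0.4 N sideways).

I kept clear of the bystanders and saw no sign that any had moved, but took no final picture of them. I had used all 12 views.

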